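# Lock the studio's solvent chest with its safety bolt

### The job

Lock the wooden solvent chest on the studio table using only your fingertips, without gripping or lifting anything: first push its lid, which stands ajar, fully shut. Then, with one fingertip keeping the spring catch pressed down, push the bolt's tab with the other fingertip until the bolt is fully home in the lid's staple, and let the catch spring back up to lock it. Do not open the lid any further, and leave the jar, eraser, glassware, brush and tape where they are.

Things in the scene. Friction and masses are not known exactly. Their poses are not given: they have to be found in the camera images.
- chest: Fixed wooden chest, 320 deep (x) x 340 wide (y), top 110 mm above the table. Origin on the table under it; x from its front to its hinges (away from the robot), y left, z up; yaw up to 20 degrees. Its front part (x -165 to -16) is a flat fixed deck at z 110 that carries bolt and catch; behind it lies the lid (x -14 to 150), its top level with the deck when shut.
- lid (a joint): Lid angle, rad: 0 shut, growing as it opens. 334 mm wide, 12 thick, hinged along its far edge at chest x 150, z 104. The hinge is stiff: the lid stays where it is left; a few newtons down on its front edge shut it. At the middle of its front edge stands the staple, a steel loop 28 mm wide and 22 mm above the lid, that the bolt enters.
- lid_edge (a point): Point on the lid's top face, 19 mm behind its front edge and 100 mm to the right of the staple (145 mm from the hinge line): a clear place to push the lid down. With the lid shut it is at chest (5, -100, 110) mm.
- catch_top (a point): Middle of the top of the spring catch: a ribbed flat steel strip 90 mm long (chest x -150 to -60), 26 mm wide, parallel to the bolt and 48 mm left of it (chest y 48). Unpressed, its top is 30 mm above the deck (z 140). It moves straight down; a finger may slide along it while pressing.
- catch (a joint): How far the catch is pressed, m: 0 up, 0.008 at its stop. Spring: 3 N to start, 6 N at the stop. Until pressed more than 5.5 mm its tooth blocks the bolt's lugs; there are several lugs, so it must stay down through the whole slide. It springs fully up again only with the bolt home (last 3 mm) or back at its start.
- bolt_tab (a point): Centre of the top of the bolt's upright tab, 46 mm above the deck (z 156): a steel plate 10 mm thick (chest x), 26 wide (y), at the bolt's near end. At bolt 0 it is at chest (-115, 0, 156) mm. The bolt (14 mm wide, top 15 above the deck) runs on towards the lid through a strap 22 mm high at x -28. On the tab's near side the deck is bare but for a 3 mm plate.
- bolt (a joint): How far the bolt has slid from fully withdrawn, m, along chest +x, towards the lid: 0 to 0.040, its end stop, where it is fully home in the staple. It starts between 0 and 0.008 and slides with about 2 N of friction when the catch is down; with the catch up it stops at 0.011.
- ink_jar: Short glass ink jar with a black lid, 36 mm across, 42 mm high, standing on the chest's front deck at the right; origin under its centre. Must stay where it is.
- eraser: Dark rubber eraser, 45 x 22 x 14 mm, lying on the deck at the left; origin under its centre. Must stay where it is.
- flask: Clear glass flask with a thin neck, 80 mm across, 125 mm high, on the table left of the chest; origin under its centre. Must stay where it is.
- tumbler: Glass tumbler, 70 mm across, 85 mm high, on the table right of the chest; origin under its centre. Must stay where it is.
- paint_brush: Paint brush 200 mm long lying on the table at the right. Must stay where it is.
- tape_roll: Roll of paper tape, 84 mm across, 24 mm high, lying flat on the table at the left; origin under its centre. Must stay where it is.
- wine_bottle: Green glass bottle, 68 mm across, 200 mm high, on the table at the far left; origin under its centre. Must stay where it is.

How it is judged:
On the way, in this order (a step that is already met when the one before it is completed fails the run):
1. the lid is pushed fully shut, the bolt still withdrawn (value of joint lid below 0.025 rad and value of joint bolt below 0.0125 m), for 0.2 s.
2. the spring catch is pressed down, the bolt still withdrawn (value of joint catch above 0.0055 m and value of joint bolt below 0.0145 m).
3. the bolt is slid home with the catch held down (value of joint bolt above 0.0365 m and value of joint catch above 0.005 m and value of joint lid below 0.025 rad).
At the end, for the whole second after the job is handed in: Lid shut (within 0.025 rad), bolt home (36 mm or more of its 40 mm), catch sprung up (within 2 mm of its top), every bystander within 30 mm of where it stood (value of joint lid below 0.025 rad and value of joint bolt above 0.036 m and value of joint catch below 0.002 m and distance of each of ink_jar, eraser, flask, tumbler, paint_brush, tape_roll, wine_bottle from where it was at the start of the episode below 0.03 m); the robot touches nothing.
It fails at once if the bolt is slid out while the lid is still open (value of joint bolt above 0.0145 m and value of joint lid above 0.04 rad).
It fails at once if the bolt is forced past the raised catch (value of joint catch below 0.003 m and (value of joint bolt between 0.0135 and 0.016 m or value of joint bolt between 0.023 and 0.025 m or value of joint bolt between 0.0325 and 0.0345 m)).
It fails at once if the lid is lifted open further (value of joint lid above 0.4 rad).
It fails at once if a bystander is lifted, carried or pushed away (distance of any of ink_jar, eraser, flask, tumbler, paint_brush, tape_roll, wine_bottle from where it was at the start of the episode above 0.03 m).
It fails at once if a standing bystander is knocked over (angle between any of ink_jar, flask, tumbler, tape_roll, wine_bottle's own z axis and vertical above 0.5 rad).
It also fails if it takes over 45 s, if anything falls off the work surface, if the arm or the gripper's body presses on something with over 40 N, if the wrist force passes 120 N, or if a joint passes its speed limit or range.

### The arm

A 6-joint arm with a two-finger parallel gripper is mounted at the origin on the work surface. World frame = base frame: x ahead of the robot, y to its left, z up, the work surface at z = 0. Lengths are in m, angles in rad, forces in N, time in s.
With the tool pointing down it reaches from about 0.375 to 0.9 m from the base axis. Payload 3.1 kg.
Tool frame: the origin (TCP) lies at the very end of the fingers, on their centre line; the grasp point (between the pads) lies 19 mm behind it; z points along the fingers, y is the direction in which the jaws open and shut (so a half turn about z gives the same grasp; the last joint's range is limited). The gripper opens to 87 mm and grips with 3 to 60 N. Pads are 19 mm wide; open, the fingers measure 117 mm over their backs; the gripper's body (75 mm by 190 mm) begins 51 mm behind the grasp point.
Start: joints at [-1.361, 0.527, 1.433, -0, 1.181, -0.178], TCP at [0.236, -0.579, 0.223] pointing down, gripper open.
Joint ranges: [-3.08, 3.08], [-0.75, 2.2], [0.22, 2.44], [-1.43, 4.57], [0, 2.65], [-2.85, 2.85]. Speed limits (rad/s): [2.79, 2.79, 3.14, 3.14, 3.14, 3.14].

### API

Orientations are given as a unit quaternion [x, y, z, w].
In Python, from rig import robot gives the robot as it stands. The module is installed in compiled form; this text tells all that it offers.
- The arm moves only by the tool carry_out, never from a script. Its argument "series" is a list of rows, each a list of 7 numbers: the shift along the tool's x, y, z in mm, then the turn, a rotation vector about the tool's x, y, z in degrees, then the gripper command: -1 is shut, 1 is fully open, values between are in proportion. In form: [[tx, ty, tz, rx, ry, rz, claw], ...]. A call has 1 to 8 rows; each row is the pose to reach, as a shift and turn from the pose measured when the call began, along the tool's axes at that moment; what a row does not reach only later rows make up. A row lasts 1/8 s, in which the tool goes at most 62.5 mm and 10.7 degrees, less where a joint would pass 70% of its speed; a pose out of reach is approached as far as the arm can. A call with a gripper value outside its range is refused whole. The fingers move at their own pace and stop on an object; "force" is the grip in N (left out, the last holds). Time passes only in rows, so rows that repeat a pose let the fingers close. It gives the time, the measured TCP pose, the force and the opening at its end, in the units of the state.
- robot.get_obs(): the state, without advancing time (a new reading comes with each control period).
- robot.camera(name): name is "scene" or "side" or "wrist"; returns a dict with "pixels" (420x560x3 uint8, red, green, blue), "fx", "fy", "cx", "cy" (pixels), "position" and "attitude" of the camera in the world. Camera axes: x right, y down, z forward; pixel columns grow to the right and rows downward; lengths in m; the calibration is good to about 2 mm. A picture is of the moment at which its call begins. There is no depth.
- robot.hand_in(): hands the job in, once; it reports no verdict.
The state is a dict: "time": time; "q": joint angles; "joint_velocities": joint speeds; "joint_torque": joint torques, N m; "position": TCP position; "tool_rot": TCP orientation; "ft_force": force on the tool from outside, world axes, zero at the start; "moment": the same for the moment, N m; "grip_width": finger opening in m.
Only numpy, scipy, OpenCV 4.12 (cv2) and the standard library are available. Lean on these libraries where they do the work, as an engineer would, in place of code of your own. Each camera call takes 0.05 s, during which the arm holds its last target.

## Working session

There is one attempt and no reset: what is moved stays moved. The work goes in short steps, Python scripts to look and compute and a tool call to move; the robot and the scene stay as the last step left them, time stands still between calls to the robot, and variables do not carry over. Pictures are saved under pics/ and viewed, and the job is handed in when it is done.

Besides the shell and the picture viewer there is one more tool, called after "Emit:" as name([rows], argument=value, ...), one row to a line, values as JSON. carry_out: Moves the arm, as the interface text tells. Its arguments: {"type":"object","properties":{"series":{"type":"array"},"force":{"type":"number"}},"required":["series"]}

```bash
mkdir -p pics
python3 - <<'E'
from rig import robot
import cv2
for n in("scene","side","wrist"):
    c=robot.camera(n); cv2.imwrite(f"pics/{n}0.png",c["pixels"][:,:,::-1])
    print(n,c["fx"],c["fy"],c["cx"],c["cy"],c["position"],c["attitude"])
print(robot.get_obs())
E
```

```text
scene 466.0709293154486 466.0709293154486 272.2847473882439 204.06711973221462 [ 1.13052732 -0.49768687  0.81611096] [ 0.85115343  0.33668317 -0.15830799 -0.37029835]
side 401.5579953443829 401.5579953443829 278.32786299554306 201.81840528039518 [0.5939299  0.66668263 0.79061747] [-0.00402108  0.93071435 -0.36569407  0.00474198]
wrist 316.48072494770975 316.48072494770975 275.99678524045396 207.24613478835863 [ 0.31286898 -0.54678181  0.38342873] [ 0.82078108 -0.55109403 -0.08435996  0.12448766]
{'time': 0.15, 'q': array([-1.36152061e+00,  5.28260263e-01,  1.43360578e+00,  5.63265237e-06,
        1.18144293e+00, -1.78532254e-01]), 'joint_velocities': array([ 0.00039733, -0.00204635, -0.00375715,  0.00052379, -0.00081686,
       -0.00055038]), 'joint_torque': array([ 1.48611864e-03, -4.40429163e+01, -1.76843226e+01,  6.33348618e-02,
        5.52109187e-02, -9.36270249e-05]), 'position': array([ 0.23623911, -0.57801355,  0.22179246]), 'tool_rot': array([ 9.81259296e-01,  1.92690054e-01, -1.05865710e-05, -8.58098451e-04]), 'ft_force': array([-0.01807603,  1.38986032, -0.10762794]), 'moment': array([ 0.01838459, -0.02097575, -0.1022614 ]), 'grip_width': 0.08722591857676171}
```

View pics/scene0.png

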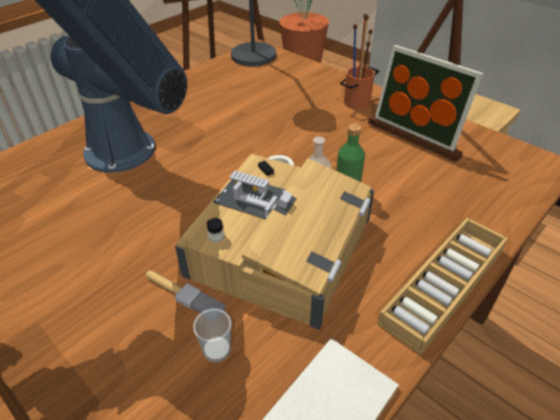

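View pics/side0.png

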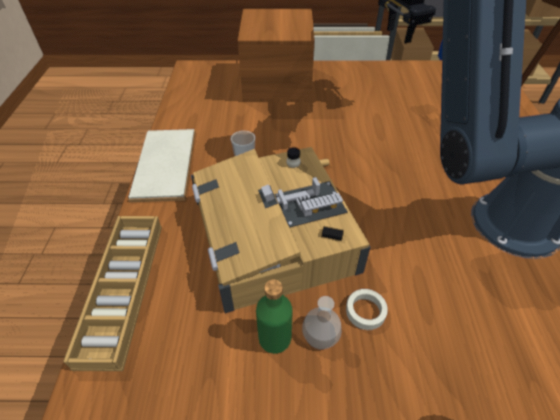

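View pics/wrist0.png

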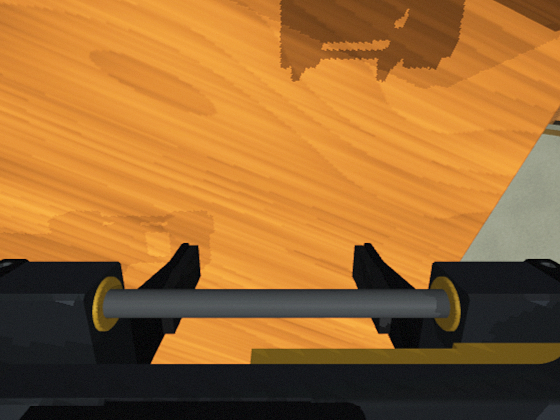

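The scene view shows the chest centred near (280,235) with the lid ajar, the bolt plate near (255,195), the jar at (215,228) and the eraser at (266,168). In the side view the plate is near (312,203). I'll enlarge both around the chest.

Run:
```python
import cv2
a=cv2.imread("pics/scene0.png")[140:340,160:400]; cv2.imwrite("pics/sc_z.png",cv2.resize(a,(720,600),interpolation=cv2.INTER_CUBIC))
a=cv2.imread("pics/side0.png")[140:320,180:380]; cv2.imwrite("pics/si_z.png",cv2.resize(a,None,fx=3.3,fy=3.3,interpolation=cv2.INTER_CUBIC))
a=cv2.imread("pics/scene0.png")[150:225,200:310]; cv2.imwrite("pics/sc_z2.png",cv2.resize(a,None,fx=7,fy=7,interpolation=cv2.INTER_CUBIC))
a=cv2.imread("pics/side0.png")[165:250,250:360]; cv2.imwrite("pics/si_z2.png",cv2.resize(a,None,fx=7,fy=7,interpolation=cv2.INTER_CUBIC))
```

```text
(no output)
```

View pics/sc_z.png

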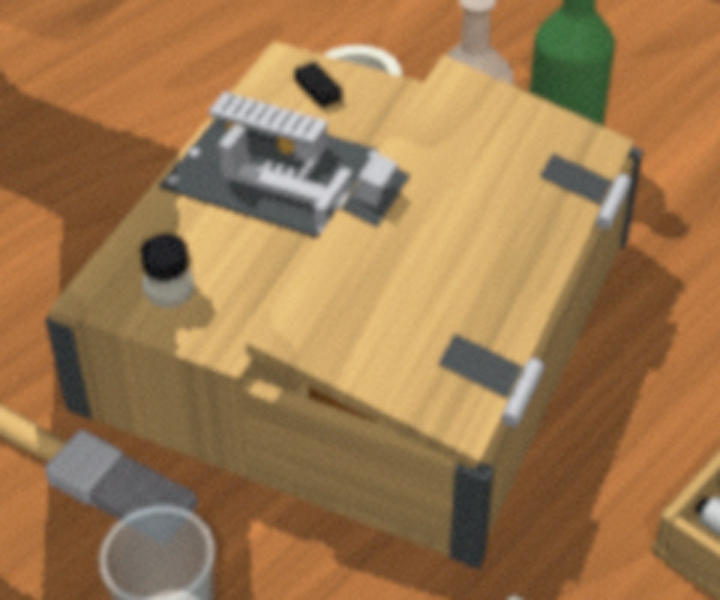

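View pics/si_z.png

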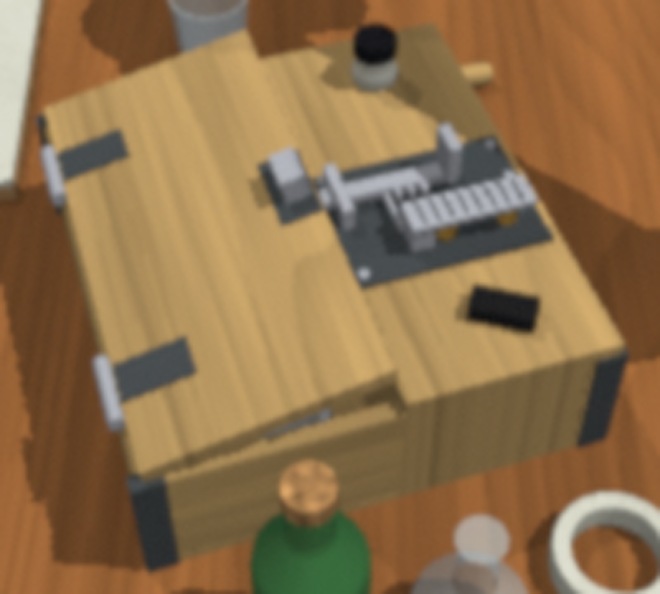

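View pics/sc_z2.png

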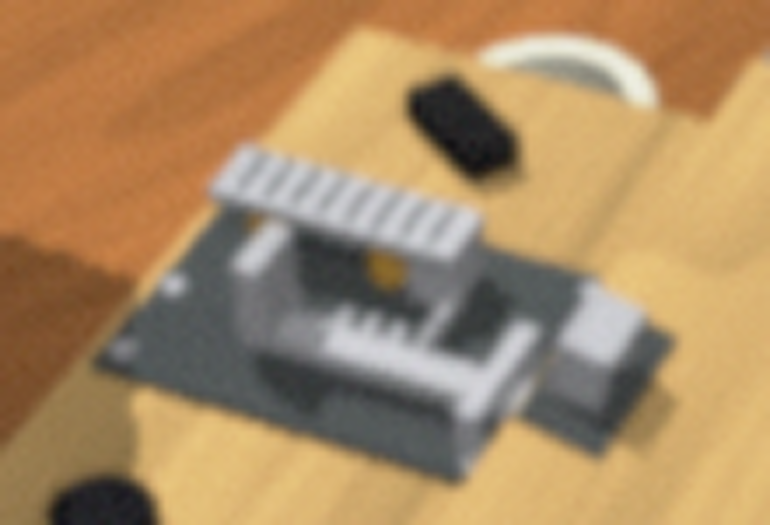

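View pics/si_z2.png

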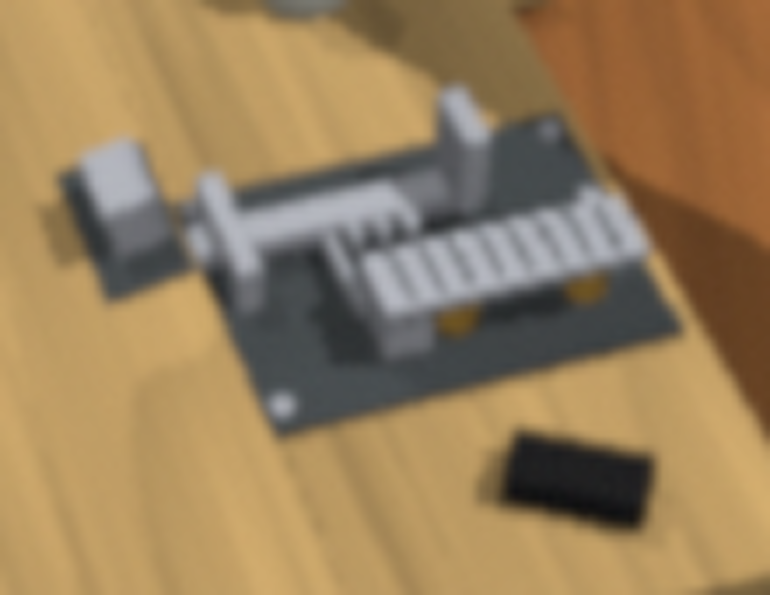

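The zooms show the catch strip with its corners clear, the tab top, the deck's two front corners, the jar at the right and the eraser at the left. I'll cast these onto their known heights.

```bash
cat > h.py <<'E'
import numpy as np
from scipy.spatial.transform import Rotation as R
CAM={"scene":(466.0709,272.28475,204.06712,[1.13052732,-0.49768687,0.81611096],[0.85115343,0.33668317,-0.15830799,-0.37029835]),
"side":(401.558,278.32786,201.8184,[0.5939299,0.66668263,0.79061747],[-0.00402108,0.93071435,-0.36569407,0.00474198])}
def ray(n,uv):
    f,cx,cy,p,q=CAM[n]; d=R.from_quat(q).apply([(uv[0]-cx)/f,(uv[1]-cy)/f,1]); return np.array(p),d/np.linalg.norm(d)
def plane(n,uv,z):
    p,d=ray(n,uv); return p+d*(z-p[2])/d[2]
def two(a,b):
    p,d=ray("scene",a);P,D=ray("side",b)
    A=np.c_[d,-D];t=np.linalg.lstsq(A,P-p,rcond=None)[0]
    x=p+t[0]*d;y=P+t[1]*D
    return (x+y)/2,np.linalg.norm(x-y)
def zm(uv,k,off): return [(uv[0]+.5)/k-.5+off[0],(uv[1]+.5)/k-.5+off[1]]
E
python3 - <<'E'
from h import *
np.set_printoptions(precision=4,suppress=True)
s2=lambda u:zm(u,7,(200,150)); i2=lambda u:zm(u,7,(250,165)); s1=lambda u:zm(u,3,(160,140)); i1=lambda u:zm(u,3.3,(180,140))
P={"nl":((245,145),(650,250),.140),"nr":((210,188),(608,190),.140),"fr":((460,258),(362,258),.140),"fl":((485,215),(380,318),.140),"tab":((263,247),(467,114),.156)}
for k,(a,b,z) in P.items(): print(k,plane("scene",s2(a),z),plane("side",i2(b),z),*two(s2(a),i2(b)))
for k,a,b in(("deckFR",(50,318),(435,25)),("deckFL",(280,42),(625,350))): print(k,plane("scene",s1(a),.11),plane("side",i1(b),.11),*two(s1(a),i1(b)))
# lid front corners
for k,a,b in(("lidR",(248,350),(248,32)),("lidL",(445,58),(395,375))): print(k,*two(s1(a),i1(b)))
print("staple top",two(s2((605,320)),i2((110,160))))
print("jartop",plane("scene",s1((165,250)),.152),plane("side",i1((376,42)),.152))
E
```

```text
nl [0.4655 0.0515 0.14  ] [0.4623 0.0567 0.14  ] [0.462  0.054  0.1369] 0.0007012065497219414
nr [0.4737 0.0282 0.14  ] [0.4733 0.0302 0.14  ] [0.4729 0.029  0.139 ] 0.0003949357339168221
fr [0.5594 0.0582 0.14  ] [0.5536 0.0606 0.14  ] [0.5551 0.06   0.1377] 0.003906606733772593
fl [0.5503 0.0791 0.14  ] [0.5487 0.086  0.14  ] [0.5479 0.0822 0.1363] 0.0013027276577743166
tab [0.5233 0.0071 0.156 ] [0.5188 0.0117 0.156 ] [0.5193 0.0094 0.153 ] 0.0019848992900480733
deckFR [ 0.53   -0.1748  0.11  ] [ 0.5193 -0.1635  0.11  ] [ 0.5203 -0.1713  0.1018] 0.004466424047490237
deckFL [0.4209 0.1539 0.11  ] [0.4132 0.1588 0.11  ] [0.4143 0.1576 0.1062] 0.0044128437354186145
lidR [ 0.6676 -0.1187  0.138 ] 0.00424793935974049
lidL [0.5622 0.2006 0.139 ] 0.0020983914918897228
staple top (array([0.6336, 0.0447, 0.1669]), np.float64(0.0014483857800449216))
jartop [ 0.5735 -0.1027  0.152 ] [ 0.5686 -0.0924  0.152 ]
```

```bash
cat >> h.py <<'E'
O=np.array([.6257,.0437]);Y=np.radians(18.4)
C=np.array([[np.cos(Y),-np.sin(Y)],[np.sin(Y),np.cos(Y)]])
def chest(p): return np.r_[C.T@(np.array(p)[:2]-O),p[2]]*1000
def go(o,x,y,z):
    "mm shift in tool axes to chest point (mm), tool-frame turn to chest yaw"
    w=np.r_[O+C@np.array([x,y])/1000,z/1000]; r=R.from_quat(o["tool_rot"])
    want=R.from_matrix(np.c_[np.r_[C[:,0],0],np.r_[C@[0,-1],0],[0,0,-1]])
    return r.inv().apply(w-o["position"])*1000,np.degrees((r.inv()*want).as_rotvec())
E
python3 - <<'E'
from h import *; from rig import robot
o=robot.get_obs(); print(chest(o["position"]),go(o,5,-100,222))
E
```

```text
[-565.79338184 -466.996122    221.79246183] (array([ 5.93973194e+02, -3.28156738e+02,  5.30511421e-01]), array([-0.09727792, -0.01452642,  3.81963625]))
```

Emit:
carry_out([
  [37, -20, 0, 0, 0, 0.5, -0.08],
  [74, -41, 0, 0, 0, 1, -0.08],
  [111, -61, 0, 0, 0, 1.5, -0.08],
  [149, -82, 0, 0, 0, 2, -0.08],
  [186, -103, 0, 0, 0, 2.5, -0.08],
  [223, -123, 0, 0, 0, 3, -0.08],
  [260, -144, 0, 0, 0, 3.4, -0.08],
  [297, -164, 0, 0, 0, 3.8, -0.08],
], force=20)

```text
time: 1.15
position: [0.4498, -0.3126, 0.2219]
tool_rot: [0.987, 0.16, -0.0, -0.001]
ft_force: [0.5, 0.7, -0.4]
grip_width: 0.0403
```

Run:
```python
from h import *; from rig import robot
o=robot.get_obs(); print(chest(o["position"]),go(o,5,-100,222),o["grip_width"])
```

```text
[-279.38497534 -282.54919008  221.94200455] (array([ 284.39536636, -182.53273479,    0.31731492]), array([-0.1195457 ,  0.00111922,  0.00326073])) 0.04026312605504031
```

Emit:
carry_out([
  [40, -26, 0, 0, 0, 0, -0.08],
  [80, -52, 0, 0, 0, 0, -0.08],
  [121, -78, 0, 0, 0, 0, -0.08],
  [162, -104, 0, 0, 0, 0, -0.08],
  [203, -130, 0, 0, 0, 0, -0.08],
  [244, -156, 0, 0, 0, 0, -0.08],
  [284, -182, 0, 0, 0, 0, -0.08],
  [284, -182, 0, 0, 0, 0, -0.08],
])

```text
time: 2.15
position: [0.6632, -0.0471, 0.2217]
tool_rot: [0.987, 0.162, 0.0, -0.001]
ft_force: [-0.1, -0.5, 0.0]
grip_width: 0.0398
```

Run:
```python
from h import *; from rig import robot
import cv2
o=robot.get_obs(); print(chest(o["position"]),go(o,5,-100,110),o["grip_width"],o["ft_force"])
for n in("scene","wrist"):
    c=robot.camera(n); cv2.imwrite(f"pics/{n}1.png",c["pixels"][:,:,::-1])
```

```text
[  6.90749013 -98.01875039 221.68829659] (array([ -1.98631832,   2.26079493, 111.68161357]), array([-0.14794014, -0.03550438,  0.25987788])) 0.03980110040964299 [-0.13818704 -0.54258428  0.00302758]
```

View pics/wrist1.png

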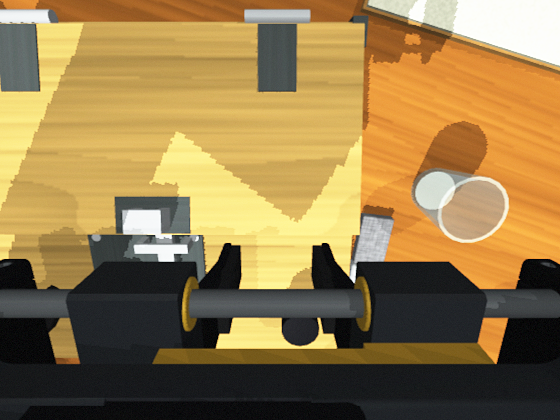

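View pics/scene1.png

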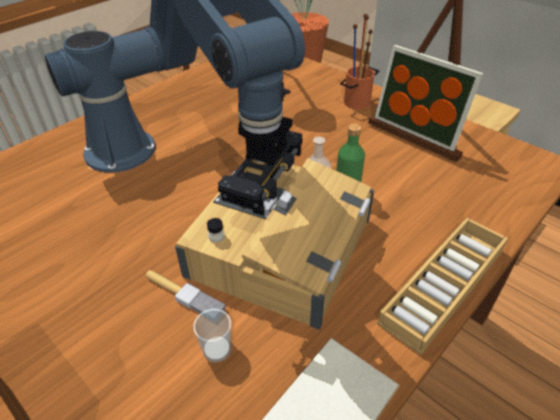

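The wrist view shows the chest edges parallel to the image rows (lid seam at row 235), so the yaw is right. The fingers at columns 230 and 325 are over the clear lid area, right of the staple at (145,220). I'll descend now.

Emit:
carry_out([
  [-2, 2, 25, 0, 0, 0, -0.08],
  [-2, 2, 50, 0, 0, 0, -0.08],
  [-2, 2, 70, 0, 0, 0, -0.08],
  [-2, 2, 80, 0, 0, 0, -0.08],
  [-2, 2, 88, 0, 0, 0, -0.08],
  [-2, 2, 95, 0, 0, 0, -0.08],
  [-2, 2, 101, 0, 0, 0, -0.08],
  [-2, 2, 106, 0, 0, 0, -0.08],
])

```text
time: 3.25
position: [0.6599, -0.0524, 0.1156]
tool_rot: [0.987, 0.161, -0.001, -0.001]
ft_force: [-0.5, -0.8, 3.0]
grip_width: 0.0398
```

Run:
```python
from h import *; from rig import robot
o=robot.get_obs(); print(chest(o["position"]),go(o,5,-100,110),o["ft_force"])
```

```text
[   2.14771    -101.99774157  115.63632832] (array([ 2.8625855 , -1.98339239,  5.63617649]), array([-0.10444804,  0.07580565,  0.08169954])) [-0.52376952 -0.80565602  3.04205515]
```

Contact at about 3 N. I'll press on to the shut position.

Emit:
carry_out([
  [1, 0, 3, 0, 0, 0, -0.08],
  [1, 0, 6, 0, 0, 0, -0.08],
  [1, 0, 8, 0, 0, 0, -0.08],
  [1, 0, 9, 0, 0, 0, -0.08],
  [1, 0, 9, 0, 0, 0, -0.08],
  [1, 0, 9, 0, 0, 0, -0.08],
])

```text
time: 4.0
position: [0.661, -0.0519, 0.1103]
tool_rot: [0.987, 0.161, -0.0, -0.0]
ft_force: [-5.0, 0.0, 18.4]
grip_width: 0.0402
```

Run:
```python
from h import *; from rig import robot
o=robot.get_obs(); print(chest(o["position"]),o["ft_force"])
```

```text
[   3.33200977 -101.85013749  110.30448205] [-5.03174838e+00  1.33469918e-02  1.84019809e+01]
```

It stopped at z 110.3 with 18 N, so the lid is shut. I'll lift and check.

Emit:
carry_out([
  [0, 0, -20, 0, 0, 0, -0.08],
  [0, 0, -50, 0, 0, 0, -0.08],
  [0, 0, -80, 0, 0, 0, -0.08],
  [0, 0, -80, 0, 0, 0, -0.08],
])

```text
time: 4.5
position: [0.6634, -0.0521, 0.1931]
tool_rot: [0.987, 0.161, 0.003, 0.001]
ft_force: [0.2, 0.1, -0.1]
grip_width: 0.0402
```

Run:
```python
from h import *; from rig import robot
import cv2
o=robot.get_obs(); print(chest(o["position"]),go(o,-134,24,190),o["ft_force"])
c=robot.camera("side")["pixels"][:,:,::-1]; cv2.imwrite("pics/side2.png",cv2.resize(c[140:320,180:380],None,fx=3.3,fy=3.3,interpolation=cv2.INTER_CUBIC))
```

```text
[   5.50099025 -102.76964727  193.08529824] (array([-139.25596841, -127.0610192 ,    1.9650637 ]), array([ 0.13379282, -0.33867576,  0.1173529 ])) [ 0.15233061  0.0833525  -0.06591986]
```

View pics/side2.png

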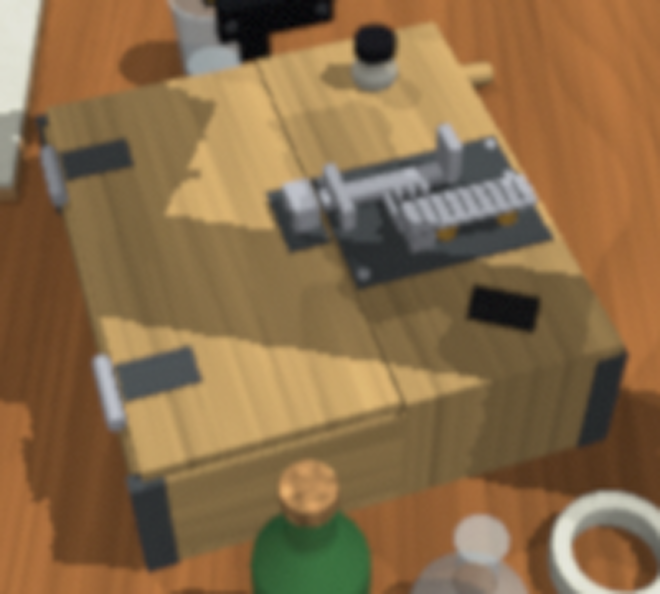

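The lid is flush: its seam runs straight from (265,60) to (400,405). Jar and eraser are unmoved. I'll move over the catch and tab.

Emit:
carry_out([
  [-35, -32, 0, 0, 0, 0, -0.08],
  [-70, -64, 0, 0, 0, 0, -0.08],
  [-105, -96, 0, 0, 0, 0, -0.08],
  [-139, -127, 0, 0, -0.3, 0, -0.08],
  [-139, -127, 2, 0, -0.3, 0, -0.08],
  [-139, -127, 2, 0, -0.3, 0, -0.08],
])

```text
time: 5.3
position: [0.4901, 0.0244, 0.1881]
tool_rot: [0.987, 0.161, -0.002, 0.0]
ft_force: [0.2, -0.3, 0.1]
grip_width: 0.0403
```

Run:
```python
from h import *; from rig import robot
import cv2
o=robot.get_obs(); print(chest(o["position"]),go(o,-134,24,150),o["ft_force"])
for n in("side","scene","wrist"):
    c=robot.camera(n)["pixels"][:,:,::-1]
    if n=="side":c=cv2.resize(c[140:300,230:390],None,fx=3.7,fy=3.7,interpolation=cv2.INTER_CUBIC)
    cv2.imwrite(f"pics/{n}3.png",c)
```

```text
[-134.70444318   24.51320236  188.06802008] (array([ 0.82171711,  0.51195256, 38.06568606]), array([0.00439292, 0.1782002 , 0.12530306])) [ 0.21581495 -0.25350636  0.07970472]
```

View pics/side3.png

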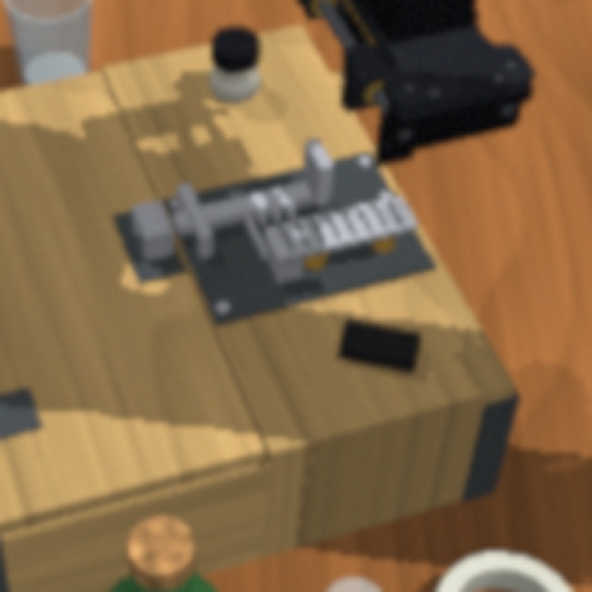

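View pics/wrist3.png

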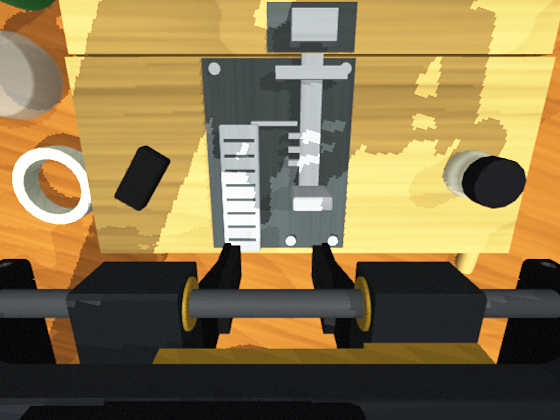

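Wrist view: catch strip at cols 222–258 (rows 125–250), tab top at (313,203), both between the finger columns 230 and 325. I'll cross-check these in chest coordinates with the wrist calibration.

Run:
```python
from h import *; from rig import robot
c=robot.camera("wrist"); r=R.from_quat(c["attitude"]);p=np.array(c["position"])
for n,u,v,z in(("catch farL",221,126,.14),("catch farR",257,126,.14),("near R",259,249,.14),("near L",224,248,.14),("tab L",294,203,.156),("tab R",332,203,.156),("tab near",313,211,.156),("plate",343,246,.113)):
    d=r.apply([(u-c["cx"])/c["fx"],(v-c["cy"])/c["fy"],1]); print(n,chest(p+d*(z-p[2])/d[2]).round(1))
```

```text
catch farL [-62.1  59.3 140. ]
catch farR [-62.   36.1 140. ]
near R [-148.6   36.1  140. ]
near L [-147.8   61.4  140. ]
tab L [-108.9   12.3  156. ]
tab R [-108.9  -12.   156. ]
tab near [-1.143e+02 -1.000e-01  1.560e+02]
plate [-158.4  -31.   113. ]
```

This matches the expected geometry within 2 mm, with the tab's near face at x ≈ -114. I'll press the catch at x -134.

Emit:
carry_out([
  [1, 0, 15, 0, 0, 0, -0.08],
  [1, 0, 30, 0, 0, 0, -0.08],
  [1, 0, 40, 0, 0, 0, -0.08],
  [1, 0, 46, 0, 0, 0, -0.08],
  [1, 0, 51, 0, 0, 0, -0.08],
  [1, 0, 55, 0, 0, 0, -0.08],
  [1, 0, 56, 0, 0, 0, -0.08],
  [1, 0, 56, 0, 0, 0, -0.08],
])

```text
time: 6.5
position: [0.492, 0.0241, 0.1329]
tool_rot: [0.987, 0.161, -0.001, 0.001]
ft_force: [-2.0, -1.2, 4.9]
grip_width: 0.04
```

Run:
```python
from h import *; from rig import robot
import cv2
o=robot.get_obs(); print(chest(o["position"]),go(o,-134,24,131),o["ft_force"])
for n in("side","scene"):
    c=robot.camera(n)["pixels"][:,:,::-1]
    c=cv2.resize(c[140:300,230:390] if n=="side" else c[120:260,180:320],None,fx=3.7,fy=3.7,interpolation=cv2.INTER_CUBIC)
    cv2.imwrite(f"pics/{n}4.png",c)
```

```text
[-133.05914216   23.55831158  132.91058522] (array([-0.9365951 , -0.44506733,  1.91189505]), array([0.05733545, 0.10702701, 0.08949948])) [-1.97860113 -1.19114719  4.87631859]
```

View pics/side4.png

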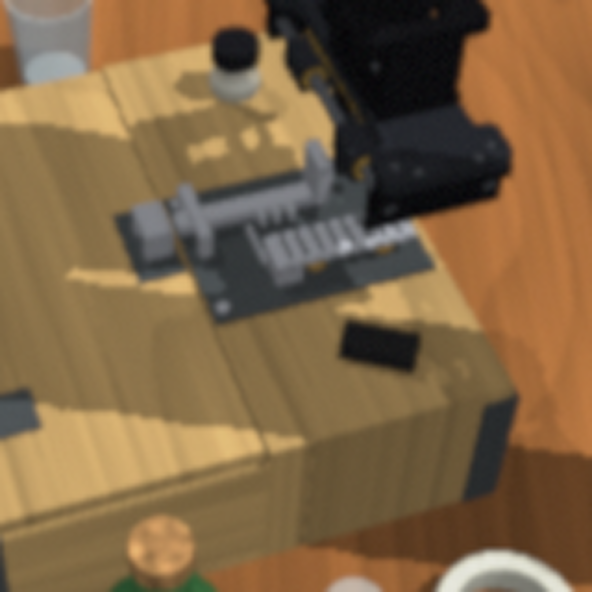

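The catch is down about 7 mm at about 5 N. I'll press a little further onto its stop before pushing.

Emit:
carry_out([
  [0, 0, 2, 0, 0, 0, -0.08],
  [0, 0, 4, 0, 0, 0, -0.08],
  [0, 0, 4, 0, 0, 0, -0.08],
])

```text
time: 6.98
position: [0.4919, 0.024, 0.1318]
tool_rot: [0.987, 0.161, -0.0, 0.001]
ft_force: [-6.5, -1.6, 28.0]
grip_width: 0.04
```

Run:
```python
from h import *; from rig import robot
o=robot.get_obs(); print(chest(o["position"]),go(o,-87,24,129),o["ft_force"])
```

```text
[-133.14527082   23.49681267  131.81120147] (array([46.14951043, -0.40665849,  2.7566985 ]), array([0.09441655, 0.0667391 , 0.1255443 ])) [-6.50853788 -1.64343976 27.96203514]
```

On its stop at 131.8 mm. I'll ease the press slightly and slide.

Emit:
carry_out([
  [3, 0, 1.5, 0, 0, 0, -0.08],
  [8, 0, 1.5, 0, 0, 0, -0.08],
  [13, 0, 1.5, 0, 0, 0, -0.08],
  [18, 0, 1.5, 0, 0, 0, -0.08],
  [23, 0, 1.5, 0, 0, 0, -0.08],
  [28, 0, 1.5, 0, 0, 0, -0.08],
  [32, 0, 1.5, 0, 0, 0, -0.08],
  [32, 0, 1.5, 0, 0, 0, -0.08],
])

```text
time: 7.98
position: [0.5067, 0.0319, 0.1318]
tool_rot: [0.986, 0.165, -0.018, 0.001]
ft_force: [-28.9, -14.1, 40.8]
grip_width: 0.0401
```

Run:
```python
from h import *; from rig import robot
o=robot.get_obs(); print(chest(o["position"]),go(o,-87,24,130.3),o["ft_force"])
```

```text
[-116.6622148    26.39146769  131.78434904] (array([29.6687182 ,  2.71049588,  0.43562446]), array([-0.24480318,  2.00422337,  0.60817844])) [-28.90271946 -14.13734146  40.7673597 ]
```

It advanced only 16 mm, with 32 N back and 41 N down. I'll look before going on.

Run:
```python
from h import *; from rig import robot
import cv2
for n in("side","scene","wrist"):
    c=robot.camera(n)["pixels"][:,:,::-1]
    if n!="wrist": c=cv2.resize(c[150:260,240:370] if n=="side" else c[120:230,180:320],None,fx=5,fy=5,interpolation=cv2.INTER_CUBIC)
    cv2.imwrite(f"pics/{n}5.png",c)
```

```text
(no output)
```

View pics/side5.png

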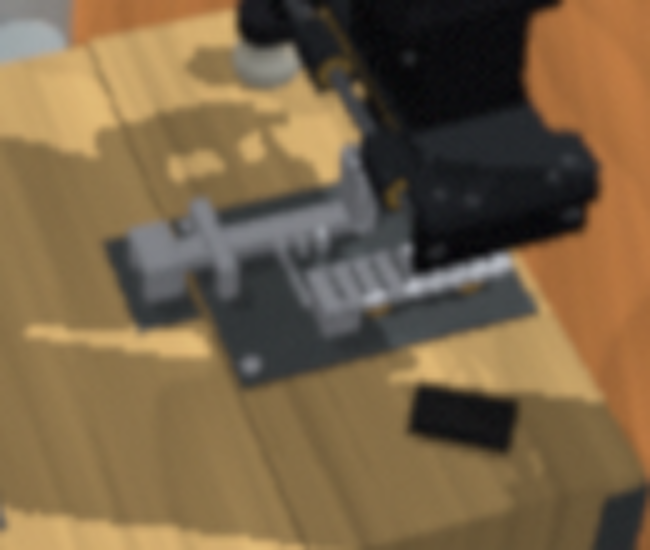

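View pics/wrist5.png

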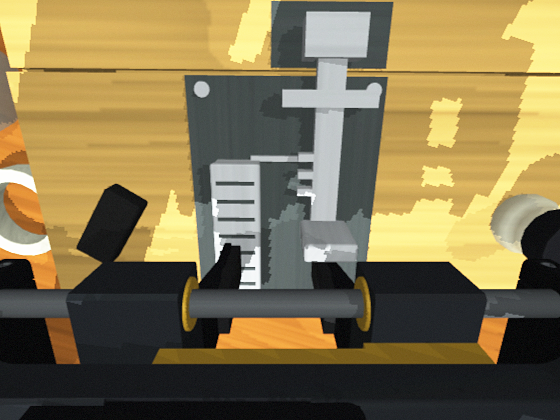

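View pics/scene5.png

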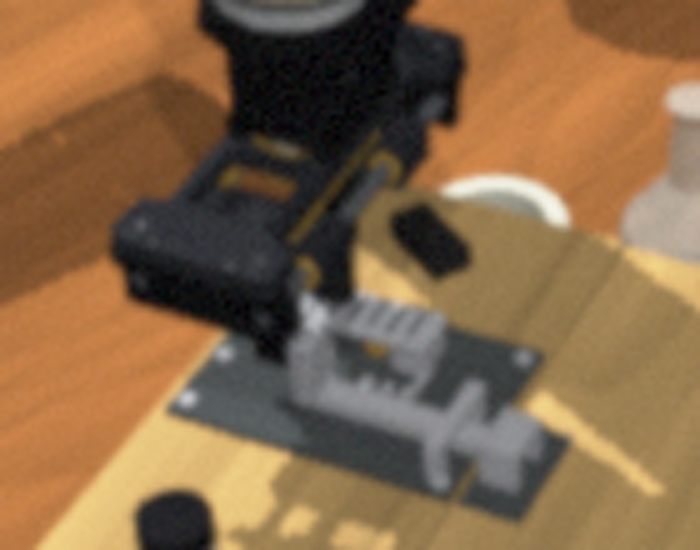

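The catch is fully down and the finger is against the tab, with the bolt at roughly 10–13 mm. The likely cause is too much downward load: friction under the catch finger is stopping the slide and tilting the tool. I'll relax, level the tool and press more lightly.

Emit:
carry_out([
  [-1, -2, 0.8, -0.2, 1, 0.6, -0.08],
  [-2, -2, 0.8, -0.2, 2, 0.6, -0.08],
  [-2, -2, 0.8, -0.2, 2, 0.6, -0.08],
])

```text
time: 8.5
position: [0.504, 0.0324, 0.1323]
tool_rot: [0.987, 0.16, 0.0, 0.0]
ft_force: [-2.0, -3.4, 13.0]
grip_width: 0.0402
```

Run:
```python
from h import *; from rig import robot
o=robot.get_obs(); print(chest(o["position"]),go(o,-87,24,131),o["ft_force"])
c=robot.camera("wrist"); import cv2; cv2.imwrite("pics/wrist6.png",c["pixels"][:,:,::-1])
```

```text
[-119.02467105   27.68184821  132.27440507] (array([32.02209064,  3.69490877,  1.30116527]), array([ 0.04564765, -0.04262136,  0.02520344])) [-1.98710111 -3.41576392 12.96467432]
```

View pics/wrist6.png

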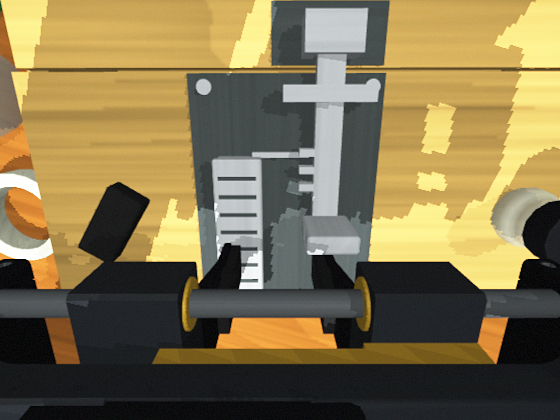

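Run:
```python
from h import *; from rig import robot
c=robot.camera("wrist"); r=R.from_quat(c["attitude"]);p=np.array(c["position"])
for n,u,v,z in(("tab farL",305,217,.156),("tab nearL",307,239,.156),("tab nearR",359,239,.156),("catch far",240,158,.132),("plate farL",190,73,.113),("seam",230,69,.11),("tooth barL",253,154,.128)):
    d=r.apply([(u-c["cx"])/c["fx"],(v-c["cy"])/c["fy"],1]); print(n,chest(p+d*(z-p[2])/d[2]).round(1))
```

```text
tab farL [-84.   14.4 156. ]
tab nearL [-95.   13.2 156. ]
tab nearR [-94.9 -11.3 156. ]
catch far [-60.4  46.2 132. ]
plate farL [-18.3  73.3 113. ]
seam [-16.   52.5 110. ]
tooth barL [-58.9  39.8 128. ]
```

The tab now stands near x ≈ -102, so the bolt has moved to about 17 mm with the catch down. The mechanism works and friction was the problem. I'll continue with the lighter press.

Emit:
carry_out([
  [2, 1, 0, 0, 0, 0, -0.08],
  [6, 2, 0, 0, 0, 0, -0.08],
  [10, 3, 0, 0, 0, 0, -0.08],
  [14, 3, 0, 0, 0, 0, -0.08],
  [18, 3, 0, 0, 0, 0, -0.08],
  [18, 3, 0, 0, 0, 0, -0.08],
])

```text
time: 9.35
position: [0.5154, 0.0355, 0.1321]
tool_rot: [0.987, 0.161, -0.007, -0.001]
ft_force: [-12.1, -1.2, 14.5]
grip_width: 0.0401
```

Run:
```python
from h import *; from rig import robot
o=robot.get_obs(); print(chest(o["position"]),go(o,-87,24,131),o["ft_force"])
```

```text
[-107.2745475    27.00959248  132.1286561 ] (array([20.27864956,  3.07531019,  0.84120576]), array([-0.21717721,  0.77965016,  0.17514659])) [-12.06985289  -1.23122059  14.50491793]
```

Emit:
carry_out([
  [8, 1, -0.1, 0, 0.8, 0, -0.08],
  [12, 1, -0.1, 0, 0.8, 0, -0.08],
  [16, 1, -0.1, 0, 0.8, 0, -0.08],
  [20, 1, -0.1, 0, 0.8, 0, -0.08],
  [23, 1, -0.1, 0, 0.8, 0, -0.08],
  [23, 1, -0.1, 0, 0.8, 0, -0.08],
])

```text
time: 10.1
position: [0.5291, 0.0404, 0.132]
tool_rot: [0.987, 0.162, -0.009, -0.002]
ft_force: [-15.7, -8.3, 18.6]
grip_width: 0.0399
```

Run:
```python
from h import *; from rig import robot
o=robot.get_obs(); print(chest(o["position"]),go(o,-87,24,131),o["ft_force"])
c=robot.camera("wrist"); import cv2; cv2.imwrite("pics/wrist7.png",c["pixels"][:,:,::-1])
```

```text
[-92.65107653  27.38674032 132.03803741] (array([5.6507688 , 3.42285574, 0.91382061]), array([-0.39430954,  1.02183691,  0.29807087])) [-15.74957914  -8.28599893  18.56592503]
```

View pics/wrist7.png

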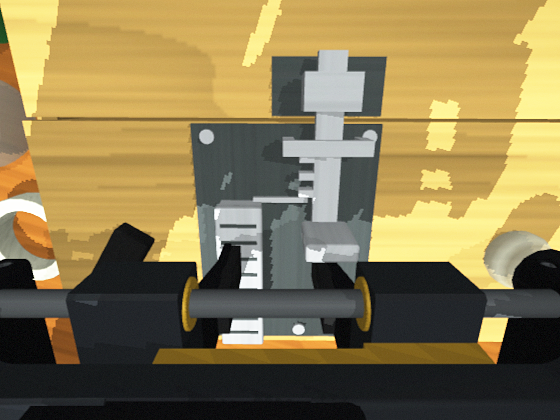

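The bolt has passed through the staple (332,60). I'll drive it on to its end stop.

Emit:
carry_out([
  [7, 1, -0.1, 0, 1, 0, -0.08],
  [10, 1, -0.1, 0, 1, 0, -0.08],
  [13, 1, -0.1, 0, 1, 0, -0.08],
  [15, 1, -0.1, 0, 1, 0, -0.08],
  [15, 1, -0.1, 0, 1, 0, -0.08],
])

```text
time: 10.78
position: [0.5292, 0.0406, 0.132]
tool_rot: [0.986, 0.164, -0.017, -0.002]
ft_force: [-27.4, -16.9, 28.5]
grip_width: 0.04
```

Run:
```python
from h import *; from rig import robot
o=robot.get_obs(); print(chest(o["position"]),go(o,-87,24,131),o["ft_force"])
c=robot.camera("wrist"); import cv2; cv2.imwrite("pics/wrist8.png",c["pixels"][:,:,::-1])
```

```text
[-92.55988367  27.51207074 132.03357758] (array([5.56131803, 3.56622779, 0.81791869]), array([-0.5875817 ,  1.84792241,  0.46014901])) [-27.39187168 -16.90218749  28.50621051]
```

View pics/wrist8.png

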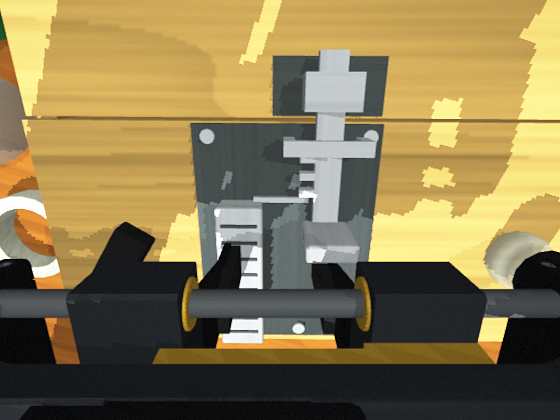

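It didn't move under 32 N, so it is probably at the end stop. I'll measure the tab relative to the strap and seam in the same view.

Run:
```python
from h import *; from rig import robot
import cv2
c=robot.camera("wrist"); r=R.from_quat(c["attitude"]);p=np.array(c["position"])
for n,u,v,z in(("tab top far",331,247,.156),("tab top near",331,261,.156),("tab bottom far",330,221,.125),("strap near",330,157,.132),("strap far",330,140,.132),("seam",230,118,.110),("plate far",200,124,.113),("plate near",270,334,.113),("bolt tip",335,50,.125),("catch near",243,343,.132),("catch far",240,207,.132)):
    d=r.apply([(u-c["cx"])/c["fx"],(v-c["cy"])/c["fy"],1]); print(n,chest(p+d*(z-p[2])/d[2]).round(1))
cv2.imwrite("pics/wz8.png",cv2.resize(c["pixels"][40:290,230:430,::-1],None,fx=2.4,fy=2.4,interpolation=cv2.INTER_CUBIC))
for n in("side","scene"):
    c=robot.camera(n)["pixels"][:,:,::-1]
    c=cv2.resize(c[160:245,240:350] if n=="side" else c[150:235,210:320],None,fx=6,fy=6,interpolation=cv2.INTER_CUBIC)
    cv2.imwrite(f"pics/{n}8.png",c)
```

```text
tab top far [-71.1   1.6 156. ]
tab top near [-78.5   1.1 156. ]
tab bottom far [-70.1  -2.6 125. ]
strap near [-32.8   0.9 132. ]
strap far [-24.4   1.4 132. ]
seam [-15.6  53.8 110. ]
plate far [-18.7  69.9 113. ]
plate near [-159.4   31.4  113. ]
bolt tip [ 16.7   0.6 125. ]
catch near [-150.1   47.8  132. ]
catch far [-59.9  47.  132. ]
```

View pics/wz8.png

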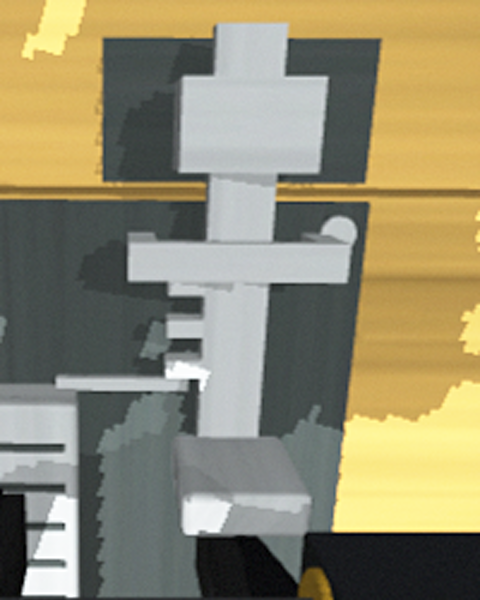

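View pics/side8.png

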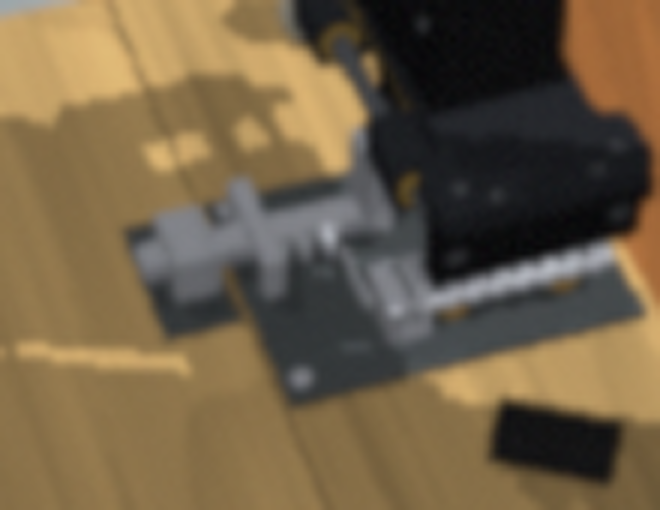

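The tab's top spans x -70 to -79, where the nominal home position is -70 to -80. The bolt is at its stop and its tip is 17 mm behind the seam. I'll back off a little, then lift straight up to release the catch.

Emit:
carry_out([
  [-2, 0, 0, 0, 1, 0, -0.08],
  [-4, 0, 0, 0, 1.8, 0, -0.08],
  [-4, 0, -5, 0, 1.8, 0, -0.08],
  [-4, 0, -12, 0, 1.8, 0, -0.08],
  [-4, 0, -30, 0, 1.8, 0, -0.08],
  [-4, 0, -60, 0, 1.8, 0, -0.08],
  [-4, 0, -90, 0, 1.8, 0, -0.08],
  [-40, 0, -110, 0, 1.8, 0, -0.08],
])

```text
time: 11.98
position: [0.4968, 0.0278, 0.2444]
tool_rot: [0.986, 0.165, 0.0, -0.005]
ft_force: [-0.5, 0.7, 0.7]
grip_width: 0.0404
```

Emit:
carry_out([
  [-40, 0, 0, 0, 0, 0, -0.08],
  [-80, 0, 0, 0, 0, 0, -0.08],
  [-80, 0, 0, 0, 0, 0, -0.08],
])

```text
time: 12.35
position: [0.4175, 0.0023, 0.2437]
tool_rot: [0.986, 0.164, -0.002, -0.006]
ft_force: [0.6, 1.4, 0.5]
grip_width: 0.04
```

Run:
```python
from h import *; from rig import robot
import cv2
o=robot.get_obs(); print(chest(o["position"]),o["ft_force"])
for n in("side","scene","wrist"):
    c=robot.camera(n)["pixels"][:,:,::-1]
    cv2.imwrite(f"pics/{n}9.png",c)
    if n!="wrist":
        c=cv2.resize(c[165:250,250:360] if n=="side" else c[150:225,200:310],None,fx=7,fy=7,interpolation=cv2.INTER_CUBIC); cv2.imwrite(f"pics/{n}9z.png",c)
```

```text
[-210.62366074   26.46100178  243.72764556] [0.6330919  1.36856179 0.47763651]
```

View pics/side9z.png

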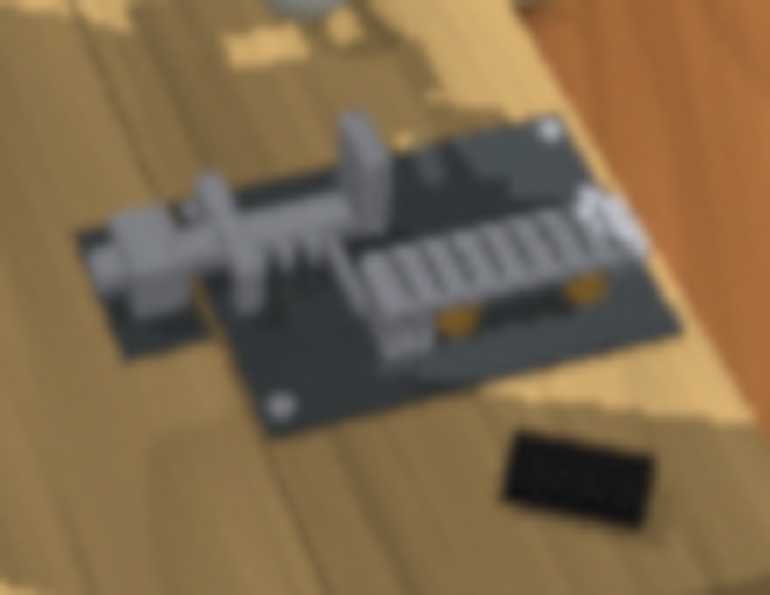

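View pics/scene9z.png

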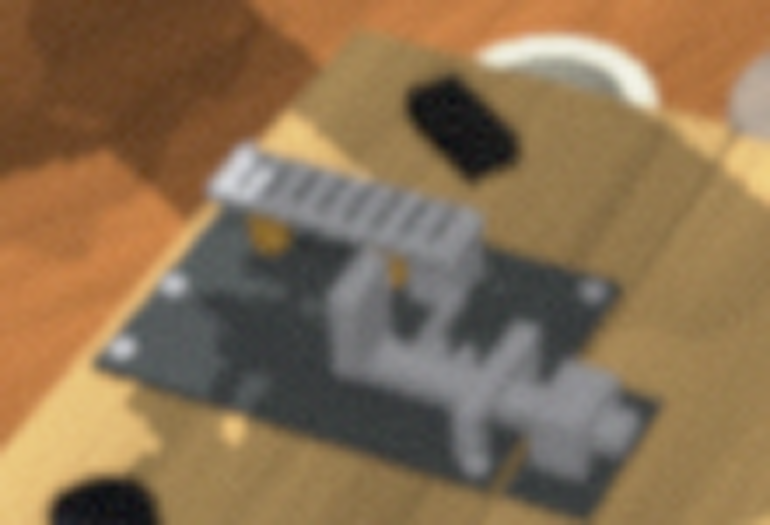

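View pics/scene9.png

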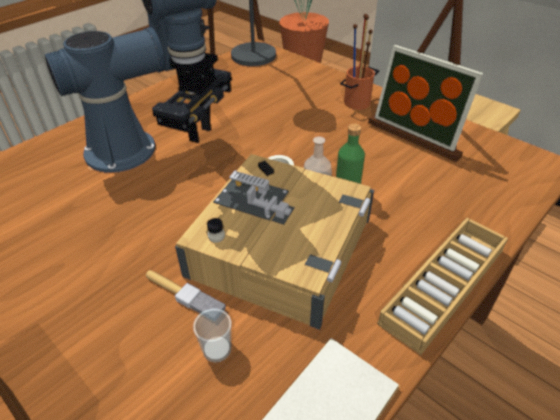

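The catch is at the same pixels as at the start (corners (245,145) and (485,215) in the zoom), so it is fully up, and that only happens with the bolt home. The tip shows past the staple, the lid is flush and nothing else has moved. One last number for the tab, then I'll hand in.

Run:
```python
from h import *; from rig import robot
s2=lambda u:zm(u,7,(200,150)); i2=lambda u:zm(u,7,(250,165))
for a,b in(((263,247),(467,114)),((363,270),(363,136))):
    print(((chest(plane("scene",s2(a),.156))+chest(plane("side",i2(b),.156)))/2).round(1), chest(two(s2(a),i2(b))[0]).round(1))
print(robot.hand_in())
```

```text
[-110.1    0.5  156. ] [-111.8    1.   153. ]
[-75.5   1.4 156. ] [-76.    1.7 155. ]
the job is handed in; nothing more can be done
None
```

The chest is locked and the job handed in at about 12.5 s of the 45 s. No verdict was reported, so the results below are my own checks.

**What I did:**
- I pushed the lid shut with both fingertips. It stopped at z 110.3 mm under 18 N, and the pictures show it flush with the deck.
- With one fingertip I pressed the catch to its stop at z 132 mm. With the other I pushed the bolt's tab until it would not move any further under about 32 N.
- I then backed off slightly and lifted straight up, which let the catch spring back.

**Last checks:**
- **Bolt:** the tab moved from chest x -110 to about -75.5 mm. Home is -75, so the bolt sits at about 39.5 of its 40 mm.
- **Catch:** it is at the same pixels as at the start, so it is fully up.
- **Bystanders:** none has visibly moved in the pictures. I compared them by eye and did not measure each one.
- **Arm:** it ended clear of everything.

**What went wrong or disagreed:**
- The first slide stalled partway because I pressed too hard on the catch. The forces were about 41 N down and 32 N back, with the tool tilted 2°. I eased the press and finished in smaller moves.
- At the end stop the fingertip read about 3 mm short of where it should have been, which disagrees with the camera reading of the tab. I took the camera reading and the released catch as deciding.

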